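# Feel the free play of a valve coupling and pin it

## Task

Check the valve lever's free play: move its red peg gently to the robot's left until you feel it resist, then to the right until it resists, without leaning on it. Set the lever midway between those two points and push the yellow-headed locking pin through the lever's hole without forcing it, until its head sits on the lever. Let go and leave the other things on the bench alone.

Things in the scene. Friction and masses are not known exactly. Their poses are not given: they have to be found in the camera images.
- valve: Fixed brass valve on a grey 150 x 170 mm plate. Origin: on the table on the lever's hinge axis; z = that axis, up. The lever points roughly along -x, to the robot. Under its cover hides a drive arm 8 mm thick, stuck on the stem at an unknown angle up to 0.2 rad either way of -x: its own 16 mm hole is under the cover's only midway in the free play (within 0.05 rad); elsewhere it stops the pin.
- pin_hole (a point): Centre of the 16 mm hole in the flat grey lever cover (128 x 98 mm), on its top face, 71.5 mm above the table, 60 mm from the hinge axis. x points to the axis, z up. The cover, 6 mm thick, turns about the axis with little drag (about 1 N at the peg; stays where left) through 0.56 rad of free play, then meets the drive arm, whose top is 8 mm below the cover's top.
- grip (a point): Middle of the upright red grip peg (18 mm thick, 45 mm high, from 77.5 to 122.5 mm above the table) at the end of the steel fork handle, 127 mm from the hinge axis. The peg may be gripped or pushed. The fork's two rails, 70 mm apart and 4 mm high, lie on the cover either side of the hole.
- fork (a joint): Spring deflection of the fork against the cover, rad, 0 when relaxed, positive when turned counter-clockwise seen from above. The spring gives about 0.75 N per mm at the peg (12 N m per rad): inside the free play it stays under 0.015; 0.03 (about 3 N) or more means the cover has met resistance; 0.15 (about 14 N) overloads the coupling.
- pin: Loose steel locking pin, upright: shank 12 mm thick and 34 mm long with a tapered tip, then a yellow head 22 mm thick and 32 mm high. Origin: centre of the tip; z up towards the head. Home, its head rests on the lever cover and its tip is 34 mm below the cover's top. 60 g.
- pin_rest: Fixed black block 60 x 60 x 40 mm in which the pin stands at the start, its tip 5 mm above the table, the head starting at about 40 mm and ending at about 72 mm above the table. Origin: centre of its underside.
- wrench: Bystander: chrome adjustable wrench lying flat, 200 mm long, 12 mm thick. Origin near its middle, underside.
- spool: Bystander: roll of white plumber's tape on a blue spool, 54 mm across, 21 mm high. Origin: centre of underside.
- nut: Bystander: brass compression nut, 32 mm across, 20 mm high. Origin: centre of underside.
- funnel: Bystander: red funnel, mouth down, 72 mm across, 78 mm high. Origin: centre of underside.
- offcut: Bystander: copper pipe offcut lying flat, 22 mm thick, 120 mm long along its x. Origin: underside, middle.
- elbow: Bystander: white plastic elbow fitting, 34 x 55 mm, 40 mm high. Origin: underside of its upright leg.

How it is judged (in metres and radians):
On the way, in this order (a step that is already met when the one before it is completed fails the run):
1. the peg is moved to the robot's left (clockwise from above) and held against resistance: fork deflection beyond -0.03 rad (value of joint fork below -0.03 rad), for 0.1 s.
2. then to the robot's right (counter-clockwise) against resistance: fork deflection beyond +0.03 rad (value of joint fork above 0.03 rad), for 0.1 s.
At the end, for the whole second after the job is handed in: The pin stands in the lever's hole through the drive arm beneath: tip at least 30 mm below the cover's top (34 is fully home), within 6 mm of the hole's centre, tilted less than 0.12 rad, at rest and released (z of pin in the frame of pin_hole below -0.03 m and horizontal distance between pin and pin_hole below 0.006 m and angle between pin's own z axis and vertical below 0.12 rad and linear speed of pin below 0.02 m/s); the robot touches nothing.
It fails at once if the coupling is overloaded: the fork is deflected more than 0.15 rad (about 14 N at the peg) either way (value of joint fork above 0.15 rad or value of joint fork below -0.15 rad).
It fails at once if the pin is forced: more than 25 N between pin and valve assembly (contact force between pin and valve above 25 N).
It fails at once if a bystander (wrench, tape spool, nut, funnel, offcut or elbow) is moved more than 20 mm (distance of any of wrench, spool, nut, funnel, offcut, elbow from where it was at the start of the episode above 0.02 m).
It also fails if it takes over 69 s, if anything falls off the work surface, if the arm or the gripper's body presses on something with over 40 N, if the wrist force passes 120 N, or if a joint passes its speed limit or range.

## Robot

A 6-joint arm with a two-finger parallel gripper is mounted at the origin on the work surface. World frame = base frame: x ahead of the robot, y to its left, z up, the work surface at z = 0. Lengths are in m, angles in degrees, forces in N, time in s.
With the tool pointing down it reaches from about 0.4 to 0.925 m from the base axis. Payload 12.5 kg.
Tool frame: the origin (TCP) lies midway between the tips of the shut fingers; the grasp point (between the pads) lies 19 mm behind it; y points along the fingers, z is the direction in which the jaws open and shut, and the axes are right-handed (so a half turn about y gives the same grasp; the last joint's range is limited). The gripper opens to 95 mm and grips with 3 to 60 N. Pads are 20 mm wide; open, the fingers measure 119 mm over their backs; the gripper's body (75 mm by 180 mm) begins 59 mm behind the grasp point.
Start: joints at [-75.264, 28.126, 89.318, -0, 62.55, -6.05], TCP at [0.222, -0.584, 0.215] pointing down, gripper open.
Joint ranges: [-177.58, 177.58], [-47.91, 125.51], [2.72, 160], [-65.01, 245.01], [3.68, 167.84], [-153.87, 153.87]. Speed limits (degrees/s): [127.2, 127.2, 159.86, 180, 180, 180].

## Interface

Orientations are given as [roll, pitch, yaw] about the fixed x, y, z axes, in that order (R = Rz(yaw) Ry(pitch) Rx(roll)).
In Python, from bench import ctrl gives the robot as it stands. Calls block until the motion is done:
- ctrl.goto(position, orientation): joint-space move of the TCP to a pose.
- ctrl.servo_line(position, rot=None, v=0.15, threshold=None): straight line of the TCP; rot=None keeps the orientation; v is the mean speed in m/s. With threshold (N) it stops when the force on the tool has changed by that much, and returns True; else False.
- ctrl.move_j(angles): joint-space move.
- ctrl.command_gripper(opening, effort=None): finger opening in m; effort is the grip in N (None keeps the last); returns when the fingers have stopped.
- ctrl.dwell(seconds).
- ctrl.inverse_kinematics(position, orientation): joint angles nearest the present ones, or None.
- ctrl.state(): the state.
- ctrl.get_image(name): name is "side" or "top"; returns (picture, depth): 384x512x3 uint8, red, green, blue; 384x512 float32, m along the optical axis (not along the pixel's ray), 0 where there is no reading.
- ctrl.camera_model(name): a dict with "fov_y" (degrees; the focal length in pixels is half the picture's height over the tangent of half this angle, whatever the lens; pixels are square), "cx", "cy" (the principal point, pixels), "world_to_cam" (4x4, takes a point from world to camera coordinates). Camera axes: x right, y up, looking along -z (the intrinsics and any distortion apply to the point x, -y, -z); pixel columns grow to the right and rows downward; lengths in m; the calibration is good to about 2 mm. A picture is of the moment at which its call begins. camera_model takes no time and is no camera call.
A pose or a line that the arm cannot do raises ctrl.MotionError and nothing moves.
- ctrl.finish_job(): hands the job in, once; it reports no verdict.
Trained networks look in the newest picture that a camera, given by its name, has taken for a name from the list of things; names that differ only in an ending like _2 or _b are one class to them, and where a whole thing is asked for, a point or a joint stands for the part that bears it (a point fixed in the world has none). Each returns a list of dicts, best first, with "p" (0 to 1); they miss things now and then, are a little off and sometimes report something else, mostly with a low value. They report only what shows in the picture. A call takes as long as a camera call.
- ctrl.regions_of(name, camera): "region" (384x512 bool, what is visible of it) and "point" ([column, row] in pixels, amid what is visible of it).
- ctrl.spot_point(name, camera): "point" ([column, row] in pixels: a listed point, or the origin of a listed thing).
The state is a dict: "time_s": time; "joint_positions": joint angles; "dq": joint speeds; "joint_efforts": joint torques, N m; "tool_pos": TCP position; "tcp_rot": TCP orientation; "ft_force": force on the tool from outside, world axes, zero at the start; "ft_torque": the same for the moment, N m; "grip_width": finger opening in m.
Only numpy, scipy, OpenCV 4.12 (cv2) and the standard library are available. Lean on these libraries where they do the work, as an engineer would, in place of code of your own. Each camera call takes 0.05 s, during which the arm holds its last target.

## Working session

There is one attempt and no reset: what is moved stays moved. The work goes in short steps, each a Python script; the robot and the scene stay as the last script left them, time stands still between calls to the robot, and variables do not carry over. Pictures are saved under pics/ and viewed, and the job is handed in when it is done.

```bash
ls; mkdir -p pics
cat > h.py <<'E'
import numpy as np, cv2
from bench import ctrl
def deproj(cam,u,v,depth=None,z=None):
    m=ctrl.camera_model(cam); H=384; f=H/2/np.tan(np.radians(m["fov_y"])/2)
    W=np.array(m["world_to_cam"]); C=np.linalg.inv(W)
    d=np.array([(u-m["cx"])/f,-(v-m["cy"])/f,-1.0])
    o=C[:3,3]; r=C[:3,:3]@d
    if depth is not None: return o+r*depth
    return o+r*(z-o[2])/r[2]
def proj(cam,p):
    m=ctrl.camera_model(cam); f=192/np.tan(np.radians(m["fov_y"])/2)
    c=np.array(m["world_to_cam"])@np.r_[p,1]
    return np.array([m["cx"]+f*c[0]/-c[2], m["cy"]-f*c[1]/-c[2]])
def snap(cam,name):
    im,d=ctrl.get_image(cam); cv2.imwrite(f"pics/{name}.png",im[:,:,::-1]); return im,d
E
python3 - <<'E'
from h import *
s=ctrl.state(); print(s)
for c in("top","side"):
    m=ctrl.camera_model(c); print(c,m)
    im,d=snap(c,c+"0"); np.save(f"{c}0.npy",d)
    for n in ["pin_hole","grip","pin","valve","pin_rest","wrench","spool","nut","funnel","offcut","elbow"]:
        r=ctrl.spot_point(n,c); print(n,[(np.round(x["point"],1),round(x["p"],2)) for x in r[:2]])
E
```

```text
pics
{'time_s': 0.0, 'joint_positions': array([-7.52646068e+01,  2.81624487e+01,  8.93505101e+01, -7.40875570e-04,
        6.25498565e+01, -6.05109576e+00]), 'dq': array([-0.01233932,  0.13119705,  0.00252878, -0.02558887, -0.06398036,
        0.04394119]), 'joint_efforts': array([ 1.12016824e-03, -6.12633133e+01, -2.58177781e+01,  6.92712050e-02,
        4.82102868e-02, -1.10771666e-04]), 'tool_pos': array([ 0.2217515 , -0.58407014,  0.21407786]), 'tcp_rot': array([-9.00625347e+01,  5.96827871e-03, -1.59213172e+02]), 'ft_force': array([-0.39015192,  0.44090178,  1.03979608]), 'ft_torque': array([-0.00815752,  0.01916196,  0.00824496]), 'grip_width': 0.09520154078504543}
top {'fov_y': 46.89631879151998, 'cx': 245.39857468390807, 'cy': 190.88879876089655, 'world_to_cam': array([[-0.023672  , -0.99935836,  0.02687953, -0.01472664],
       [ 0.98614002, -0.01892544,  0.16483229, -0.50354441],
       [-0.16421782,  0.03040889,  0.98595528, -1.01007117],
       [ 0.        ,  0.        ,  0.        ,  1.        ]])}
pin_hole [(array([242.9, 154.9]), 0.81)]
grip [(array([237.2, 181.9]), 0.
[... 595 characters left out ...]
6 ],
       [ 0.22387713, -0.59498423,  0.77192798, -0.19992366],
       [-0.28303774,  0.71820637,  0.63566441, -0.99593656],
       [ 0.        ,  0.        ,  0.        ,  1.        ]])}
pin_hole [(array([220.9, 180.9]), 0.6)]
grip [(array([243.3, 180. ]), 0.67)]
pin [(array([183.9, 319. ]), 0.71)]
valve [(array([202.6, 194.6]), 0.66), (array([282. , 333.8]), 0.29)]
pin_rest [(array([187.6, 315.5]), 0.95), (array([242.3, 181.3]), 0.21)]
wrench [(array([232.8, 136.6]), 0.7), (array([281.3, 223.1]), 0.65)]
spool [(array([281.8, 158.1]), 0.69)]
nut [(array([123.7, 314.3]), 0.6)]
funnel [(array([235.3, 136. ]), 0.6)]
offcut [(array([278.8, 334.3]), 0.85)]
elbow [(array([326.2, 159.6]), 0.56)]
```

View pics/top0.png

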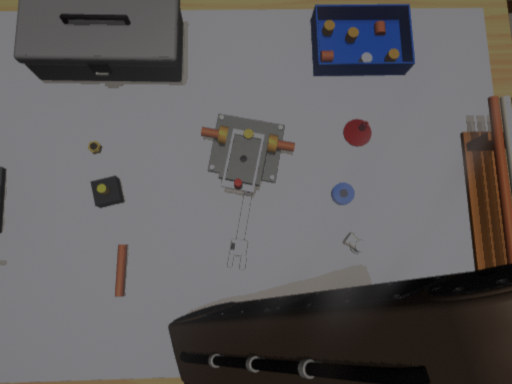

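View pics/side0.png

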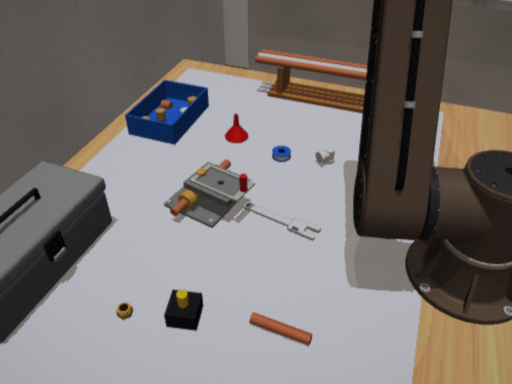

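Run:
```python
from h import *
d=np.load("top0.npy"); s=np.load("side0.npy")
P=lambda c,u,v,D:np.round(deproj(c,u,v,depth=D[int(round(v)),int(round(u))]),4)
for n,u,v,z in [("hole",242.9,154.9,.0715),("grip",237.2,181.9,.1),("pin",107.3,190.7,.005),("valve",241.7,143.6,0),("rest",110.4,194.8,0),("spool",343,191.5,0),("nut",94.7,147.6,0),("wrench",240.7,229.9,0),("funnel",353.9,131.6,0),("offcut",122,269,0),("elbow",358.5,245.2,0)]:
    print(n,"depth",P("top",u,v,d),"plane",np.round(deproj("top",u,v,z=z),4))
print('side')
for n,u,v,z in [("hole",220.9,180.9,.0715),("grip",243.3,180.0,.1),("pin",183.9,319,.005),("valve",202.6,194.6,0),("rest",187.6,315.5,0),("spool",281.8,158.1,0),("nut",123.7,314.3,0),("offcut",278.8,334.3,0)]:
    print(n,"depth",P("side",u,v,s),"plane",np.round(deproj("side",u,v,z=z),4))
```

```text
hole depth [ 0.5847 -0.0209  0.0675] plane [ 0.5837 -0.0208  0.0715]
grip depth [ 0.5103 -0.0055  0.1214] plane [ 0.5143 -0.0058  0.1   ]
pin depth [0.5079 0.2968 0.0532] plane [0.5162 0.3105 0.005 ]
valve depth [ 0.6104 -0.0185  0.0736] plane [ 0.6309 -0.0204  0.    ]
rest depth [0.5005 0.2936 0.038 ] plane [0.5067 0.3041 0.    ]
spool depth [ 0.5003 -0.2638  0.0225] plane [ 0.5039 -0.2696  0.    ]
nut depth [0.6199 0.3384 0.0242] plane [0.6266 0.346  0.    ]
wrench depth [ 0.4133 -0.0129  0.0088] plane [ 0.414  -0.0131  0.    ]
funnel depth [ 0.6482 -0.2976  0.032 ] plane [ 0.6579 -0.3068  0.    ]
offcut depth [0.327  0.2667 0.0215] plane [0.327  0.2719 0.    ]
elbow depth [ 0.3689 -0.2877  0.0422] plane [ 0.3705 -0.2996  0.    ]
side
hole depth [ 0.5773 -0.0286  0.0695] plane [ 0.5762 -0.0264  0.0715]
grip depth [ 5.069e-01 -4.000e-04  1.144e-01] plane [ 0.5134 -0.0166  0.1   ]
pin depth [0.4971 0.3326 0.0344] plane [0.5088 0.3158 0.005 ]
valve depth [0.6046 0.0199 0.0563] plane [ 0.6359 -0.0372 -0.    ]
rest depth [0.4909 0.3279 0.0425] plane [0.5076 0.3031 0.    ]
spool depth [ 0.4892 -0.2473  0.0094] plane [ 0.4927 -0.2595  0.    ]
nut depth [0.6194 0.3541 0.0154] plane [0.6277 0.3459 0.    ]
offcut depth [ 0.326   0.2782 -0.0007] plane [0.3259 0.2786 0.    ]
```

Run:
```python
from h import *
for c in("top","side"):
    d=np.load(c+"0.npy"); print(c)
    for v in range(30,384,50):
        print(v,[ (round(float(deproj(c,u,v,depth=d[v,u])[2]*1000)) if d[v,u]>0 else None) for u in range(20,512,45)])
for c,(u0,v0,u1,v1) in {"top":(190,90,310,250),"side":(150,130,330,250)}.items():
    im=cv2.imread(f"pics/{c}0.png")[v0:v1,u0:u1]; cv2.imwrite(f"pics/{c}0z.png",cv2.resize(im,None,fx=4,fy=4,interpolation=cv2.INTER_CUBIC)[:600,:800])
def mask(c,col):
    im=cv2.imread(f"pics/{c}0.png"); h=cv2.cvtColor(im,cv2.COLOR_BGR2HSV)
    if col=="y": return cv2.inRange(h,(22,150,90),(35,255,255))
    return cv2.inRange(h,(0,190,60),(4,255,255))|cv2.inRange(h,(175,190,60),(180,255,255))
for c in("top","side"):
    d=np.load(c+"0.npy")
    for col in "yr":
        n,l,st,ce=cv2.connectedComponentsWithStats(mask(c,col))
        for i in range(1,n):
            if st[i,4]>15:
                u,v=ce[i]; ys,xs=np.where(l==i)
                pts=np.array([deproj(c,x,y,depth=d[y,x]) for x,y in zip(xs,ys) if d[y,x]>0])
                print(c,col,st[i],ce[i].round(1),np.median(pts,0).round(4),pts.max(0).round(3))
```

```text
top
30 [137, 137, 140, 140, 1, 0, -1, 4, 27, -1, -2]
80 [0, 0, 6, 14, -1, 0, -1, 0, 2, 0, 0]
130 [-2, 0, 2, 2, 4, 79, -2, 1, 0, -1, -2]
180 [-1, -1, 47, -1, 0, 69, -3, -2, -1, -1, 15]
230 [2, -2, 5, 0, 1, 7, 0, 3, -3, 1, 7]
280 [1, 0, -2, 2, 4, -2, -3, 2, 0, 626, 721]
330 [3, -1, 4, 1, 344, 471, 560, 629, 678, 721, 753]
380 [3, 2, 1, 0, 298, 438, 535, 607, 686, 717, 744]
side
30 [201, 122, 28, -104, -275, -394, -51, -27, 488, 495, 53]
80 [51, -48, -173, -344, 2, 3, 2, -272, 423, 426, -166]
130 [-111, -232, 1, 37, 3, 3, 4, 3, 351, 353, 0]
180 [140, 139, 3, 1, 73, 112, 1, 2, 273, 280, 271]
230 [138, 98, 0, 2, 1, 3, 5, 1, 183, 189, 198]
280 [93, 1, 2, 1, 1, 1, 0, 3, 4, 13, 67]
330 [4, 1, 1, 1, 1, -1, 24, 2, 2, 1, -2]
380 [2, 4, 1, 1, 1, 0, 0, -1, 2, 1, -2]
side y [176 290  12  17 138] [181.4 297. ] [0.5102 0.3112 0.0708] [0.522 0.316 0.076]
side r [226 115  21  27 287] [236.2 132.7] [ 0.6488 -0.2991  0.021 ] [ 0.682 -0.28   0.08 ]
side r [240 175   7  16  83] [243.  182.5] [ 0.5075 -0.0011  0.1065] [0.516 0.002 0.125]
```

View pics/top0z.png

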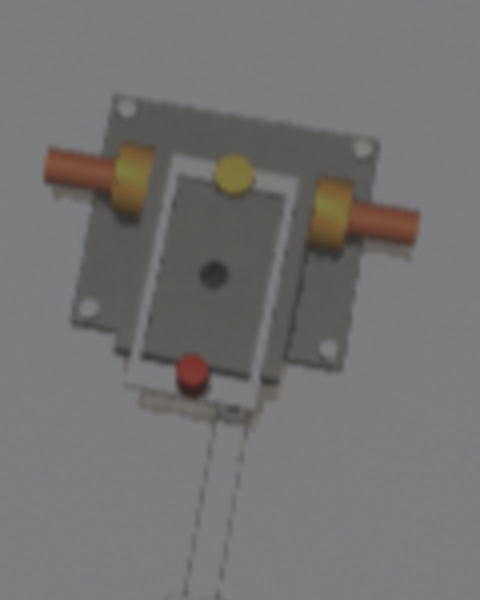

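View pics/side0z.png

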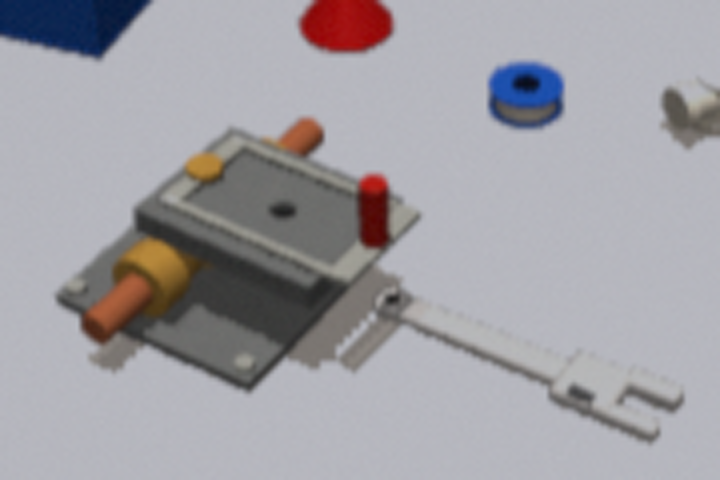

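Run:
```python
import cv2
im=cv2.imread("pics/top0.png")[165:220,75:135]; cv2.imwrite("pics/pinz.png",cv2.resize(im,None,fx=8,fy=8,interpolation=cv2.INTER_CUBIC))
```

```text
(no output)
```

View pics/pinz.png

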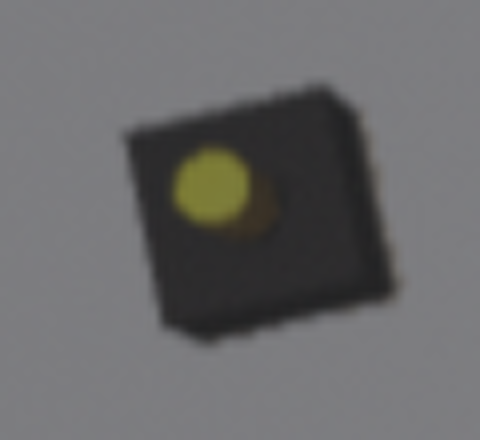

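Run:
```python
from h import *
px=lambda X,Y,f,u0,v0:((X+.5)/f-.5+u0,(Y+.5)/f-.5+v0)
t=lambda X,Y,z:deproj("top",*px(X,Y,4,190,90),z=z)
s=lambda X,Y,z:deproj("side",*px(X,Y,4,150,130),z=z)
print("pinT",deproj("top",*px(211,186,8,75,165),z=.072))
print("pinS",deproj("side",182,292,z=.072))
d=np.load("top0.npy");D=np.load("side0.npy")
u,v=px(234,175,4,190,90);print("disc",deproj("top",u,v,depth=d[int(v+.5),int(u+.5)]))
for n,a,b,z in[("disc",(234,175),(206,160),.08),("hole",(214,275),(283,210),.0715),("peg",(193,366),(374,182),.1225)]:
    print(n,t(*a,z).round(4),s(*b,z).round(4))
for c in[(113,95),(378,140),(342,370),(72,325)]: print("plate",t(*c,.006).round(4))
for c in[(58,297),(250,386)]: print("plateS",s(*c,.006).round(4))
for c in [(115,350),(280,382)]: print("cover",t(*c,.0715).round(4))
```

```text
pinT [0.51160646 0.30613829 0.072     ]
pinS [0.51259489 0.30256584 0.072     ]
disc [ 0.63238808 -0.03386968  0.08241335]
disc [ 0.6331 -0.034   0.08  ] [ 0.6353 -0.0402  0.08  ]
hole [ 0.5753 -0.0211  0.0715] [ 0.5756 -0.0217  0.0715]
peg [ 0.5118 -0.007   0.1225] [ 0.51   -0.0075  0.1225]
plate [0.7091 0.0383 0.006 ]
plate [ 0.677  -0.1286  0.006 ]
plate [ 0.5297 -0.1006  0.006 ]
plate [0.561  0.0656 0.006 ]
plateS [0.7078 0.035  0.006 ]
plateS [0.5625 0.064  0.006 ]
cover [0.5317 0.0373 0.0715]
cover [ 0.5111 -0.0579  0.0715]
```

Run:
```python
from h import *
hinge=np.array([.6345,-.0355])
for off in (0,180):
  for phi in (130,150,168,185,205):
    p=hinge+.127*np.array([np.cos(np.radians(phi)),np.sin(np.radians(phi))])
    y=(phi+off+180)%360-180
    q=ctrl.inverse_kinematics([*p,.088],[-90,0,y]); print(off,phi,p.round(3),None if q is None else np.round(q,1))
  for P,n in(([.5755,-.0215,.0765],"hole"),([.512,.3045,.045],"pin")):
   for y in (-12+off,78+off):
    y=(y+180)%360-180
    q=ctrl.inverse_kinematics(P,[-90,0,y]); print(n,y,None if q is None else np.round(q,1))
print(ctrl.state()["time_s"])
```

```text
0 130 [0.553 0.062] [ -0.4  31.9 106.2  -0.   41.9 139.6]
0 150 [0.525 0.028] [ -4.2  30.  110.6  -0.   39.4 115.8]
0 168 [ 0.51  -0.009] [ -8.4  29.1 112.6  -0.   38.2  93.6]
0 185 [ 0.508 -0.047] [-12.7  29.1 112.7  -0.   38.2  72.3]
0 205 [ 0.519 -0.089] [-16.9  30.1 110.3  -0.   39.5  48.1]
hole -12 [ -8.7  34.1 103.9   0.   42.  -86.7]
hole 78 None
pin -12 [ 24.4  38.  102.    0.   40.  -53.6]
pin 78 [  24.4   38.   102.    -0.    40.  -143.6]
180 130 [0.553 0.062] [ -0.4  31.9 106.2   0.   41.9 -40.4]
180 150 [0.525 0.028] [ -4.2  30.  110.6   0.   39.4 -64.2]
180 168 [ 0.51  -0.009] [ -8.4  29.1 112.6   0.   38.2 -86.4]
180 185 [ 0.508 -0.047] [ -12.7   29.1  112.7    0.    38.2 -107.7]
180 205 [ 0.519 -0.089] [ -16.9   30.1  110.3    0.    39.5 -131.9]
hole 168 [ -8.7  34.1 103.9  -0.   42.   93.3]
hole -102 [ -8.7  34.1 103.9  -0.   42.    3.3]
pin 168 [ 24.4  38.  102.   -0.   40.  126.4]
pin -102 [ 24.4  38.  102.   -0.   40.   36.4]
1.2
```

Run:
```python
from h import *
ctrl.command_gripper(.05,10)
ctrl.goto([.511,-.0075,.16],[-90,0,168]); print(ctrl.state()["time_s"],ctrl.state()["tool_pos"])
im,d=snap("side","s1")
print(ctrl.servo_line([.511,-.0075,.088],v=.08,threshold=6)); s=ctrl.state(); print(s["time_s"],s["tool_pos"],s["ft_force"])
ctrl.dwell(.2); f0=ctrl.state()["ft_force"]
im,d=snap("side","s2");im,d=snap("top","t2")
ctrl.command_gripper(.01,10); s=ctrl.state(); print(s["time_s"],s["grip_width"],s["ft_force"]-f0,s["tool_pos"])
for i in range(5):
    ctrl.dwell(.05); print((ctrl.state()["ft_force"]-f0).round(2))
im,d=snap("side","s3")
c=np.hstack([cv2.resize(cv2.imread(f"pics/{n}.png")[110:240,150:330],None,fx=2.2,fy=3) for n in("s2","s3")]);cv2.imwrite("pics/c3.png",c)
```

```text
4.4167 [ 0.5111592  -0.00805145  0.16003791]
False
5.5167 [ 0.51123305 -0.00754082  0.0883642 ] [-0.45156799  0.06373789  1.17861515]
6.4417 0.01774444171407289 [0.16868703 0.45093811 1.60939598] [ 0.51098993 -0.00744437  0.08799987]
[0.35 0.53 0.26]
[0.68 0.9  1.07]
[0.68 1.45 2.04]
[0.62 0.67 1.28]
[-0.5   1.97  1.01]
```

View pics/c3.png

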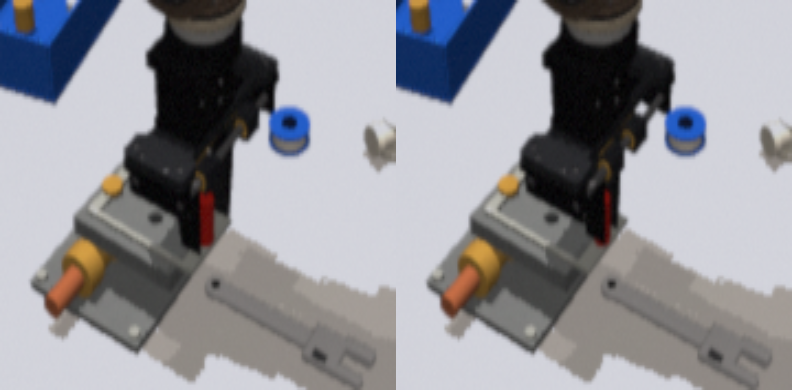

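```bash
cat >> h.py <<'E'
hinge=np.array([.6345,-.0355]); Rr=.1266
def pose(phi,z=.088):
    return [hinge[0]+Rr*np.cos(phi),hinge[1]+Rr*np.sin(phi),z],[-90,0,(np.degrees(phi)+180)%360-180]
def ft(n=6):
    F=[]
    for i in range(n):
        ctrl.dwell(.02); F.append(ctrl.state()["ft_force"])
    return np.mean(F,0)
def tang(F,phi): return float(F[:2]@np.array([-np.sin(phi),np.cos(phi)])),float(F[:2]@np.array([np.cos(phi),np.sin(phi)]))
def sweep(phi,sign,target,f0,limit=0.75,log=None):
    start=phi; fine=False; tr=[]
    while abs(phi-start)<limit:
        phi+=sign*(.012 if fine else .035)
        p,r=pose(phi); ctrl.servo_line(p,r,v=.04)
        t,rad=tang(ft()-f0,phi); tr.append((round(phi,3),round(t,2),round(rad,2),round(ctrl.state()["time_s"],1)))
        if -sign*t>2.2: fine=True
        if -sign*t>target: break
    for x in tr: print(x)
    return phi
E
python3 - <<'E'
from h import *
p=ctrl.state()["tool_pos"]; phi=float(np.arctan2(p[1]-hinge[1],p[0]-hinge[0])); print(phi,np.hypot(*(p[:2]-hinge)))
f0=ft(10); f0[:2]=[-.45,.06]
phi=sweep(phi,-1,5.0,f0)
ctrl.dwell(.2); print(phi,tang(ft(10)-f0,phi),ctrl.state()["time_s"],ctrl.state()["tool_pos"])
E
```

```text
2.9184647318256176 0.12665317618306446
(2.883, -0.12, 0.03, 7.3)
(2.848, -0.12, 0.21, 7.6)
(2.813, -0.04, 0.94, 8.0)
(2.778, -0.42, 1.95, 8.3)
(2.743, -0.02, 3.07, 8.7)
(2.708, 0.06, 3.11, 9.1)
(2.673, 1.16, 4.17, 9.4)
(2.638, 4.44, 3.75, 9.8)
(2.626, 5.11, 3.96, 10.1)
2.6264647318256165 (5.602518418208435, 3.937412615598673) 10.4917 [0.52382927 0.02638839 0.08794203]
```

Run:
```python
from h import *
f0=np.array([-.45,.06,1.2]); phi=2.6265
for phi in (2.75,2.9,3.03):
    p,r=pose(phi); ctrl.servo_line(p,r,v=.06); print(phi,tang(ft(4)-f0,phi))
phi=sweep(phi,+1,5.3,f0,limit=.5)
ctrl.dwell(.2); print(phi,tang(ft(10)-f0,phi),ctrl.state()["time_s"],ctrl.state()["tool_pos"])
```

```text
2.75 (-0.3930745769412829, 3.906369595037179)
2.9 (-0.3643410529029948, 2.876745448081737)
3.03 (-0.34171359645490623, 0.949879791331995)
(3.065, -0.65, -0.39, 12.3)
(3.1, -0.57, -2.0, 12.7)
(3.135, -0.12, -3.61, 13.1)
(3.17, -0.6, -5.13, 13.4)
(3.205, -0.47, -6.09, 13.8)
(3.24, -0.01, -6.35, 14.1)
(3.275, -1.38, -6.77, 14.5)
(3.31, -4.12, -7.34, 14.9)
(3.322, -4.86, -7.73, 15.2)
(3.334, -5.43, -8.03, 15.6)
3.334000000000001 (-5.773363622404337, -7.934648584654507) 15.925 [ 0.51050327 -0.05881675  0.08802303]
```

Run:
```python
from h import *
f0=np.array([-.45,.06,1.2])
for phi in (3.25,3.12,3.0,2.972):
    p,r=pose(phi); ctrl.servo_line(p,r,v=.06); print(phi,tang(ft(4)-f0,phi))
ctrl.dwell(.2); print(ctrl.state()["tool_pos"])
ctrl.command_gripper(.045,10); print(ft(4)-f0, ctrl.state()["tool_pos"])
p[2]=.16; ctrl.servo_line(p,v=.12)
ctrl.goto([.512,.305,.13],[-90,0,-102])
print(ctrl.state()["time_s"],ctrl.state()["tool_pos"])
for c in("top","side"):
    im,d=snap(c,c+"4"); np.save(c+"4.npy",d)
print(ctrl.spot_point("pin_hole","top")[:1],ctrl.spot_point("grip","top")[:1],ctrl.state()["time_s"])
for c,(u0,v0,u1,v1) in {"top":(190,90,310,240),"side":(150,130,330,250)}.items():
    im=cv2.imread(f"pics/{c}4.png")[v0:v1,u0:u1]; cv2.imwrite(f"pics/{c}4z.png",cv2.resize(im,None,fx=4,fy=4,interpolation=cv2.INTER_CUBIC)[:600,:800])
im=cv2.imread(f"pics/side4.png")[220:350,110:260]; cv2.imwrite(f"pics/p4z.png",cv2.resize(im,None,fx=4,fy=4,interpolation=cv2.INTER_CUBIC))
```

```text
3.25 (0.9070462273163645, -6.481836528574182)
3.12 (0.6752976169414364, -5.025825128730177)
3.0 (0.06764443901905602, -5.44101010816287)
2.972 (0.5617882764976387, -4.705966586229774)
[ 0.5097623  -0.01425993  0.08802536]
[ 0.37386537 -0.62406127 -1.30426798] [ 0.50969334 -0.01411785  0.08799783]
20.5167 [0.51214693 0.30425553 0.12972384]
[{'point': [246.7, 158.1], 'p': 0.78}] [{'point': [239.8, 183.3], 'p': 0.87}] 20.7167
```

View pics/top4z.png

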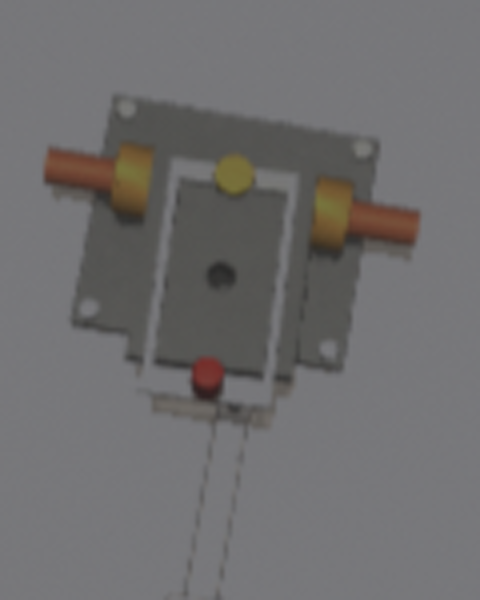

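View pics/side4z.png

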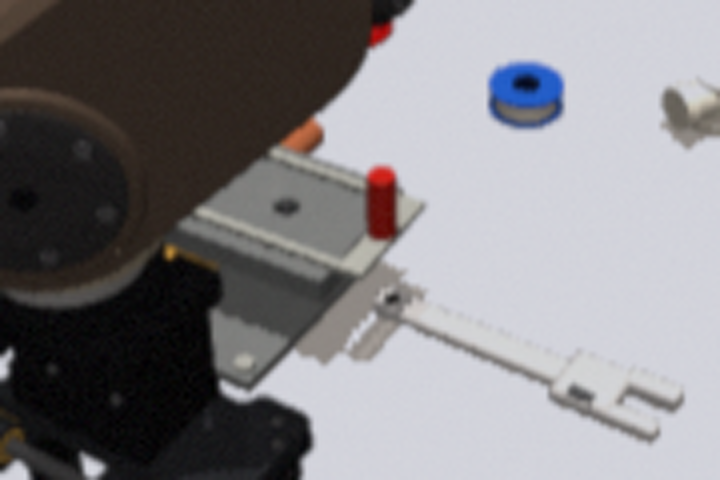

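View pics/p4z.png

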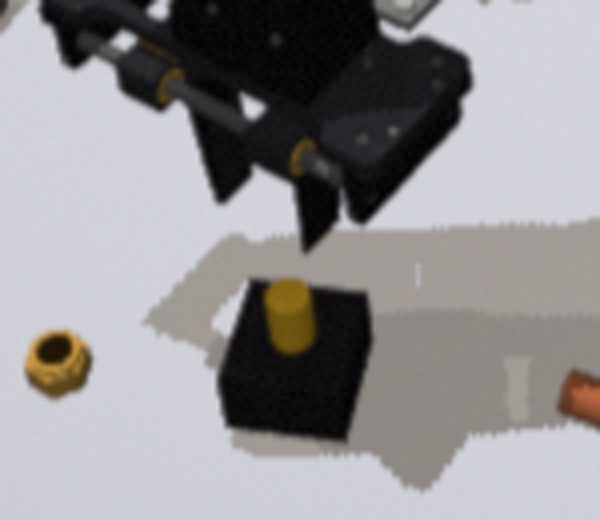

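Run:
```python
from h import *
px=lambda X,Y,f,u0,v0:((X+.5)/f-.5+u0,(Y+.5)/f-.5+v0)
t=lambda X,Y,z:deproj("top",*px(X,Y,4,190,90),z=z)
s=lambda X,Y,z:deproj("side",*px(X,Y,4,150,130),z=z)
for n,a,b,z in[("hole",(221,275),(286,207),.0715),("peg",(207,371),(382,175),.1225),("pegnet",(4*49.8,4*93.3),(382,205),.1)]:
    print(n,t(*a,z).round(4),s(*b,z).round(4))
d=np.load("top0.npy")
# block top by depth
ys,xs=np.mgrid[165:220,75:135]; P=np.array([deproj("top",x,y,depth=d[y,x]) for y,x in zip(ys.ravel(),xs.ravel())])
for lo,hi in((.034,.048),(.062,.082)):
    Q=P[(P[:,2]>lo)&(P[:,2]<hi)]; print(len(Q),Q.mean(0).round(4),Q.min(0).round(4),Q.max(0).round(4), cv2.minAreaRect((Q[:,:2]*1000).astype(np.float32)))
D=np.load("side4.npy")
ys,xs=np.mgrid[280:335,160:206]; P=np.array([deproj("side",x,y,depth=D[y,x]) for y,x in zip(ys.ravel(),xs.ravel())])
for lo,hi in((.037,.043),(.068,.078),):
    Q=P[(P[:,2]>lo)&(P[:,2]<hi)]; print(len(Q),Q.mean(0).round(4),Q.min(0).round(4),Q.max(0).round(4), cv2.minAreaRect((Q[:,:2]*1000).astype(np.float32)))
# wall points on head & cylinder axis
im=cv2.imread("pics/side4.png");h=cv2.cvtColor(im,cv2.COLOR_BGR2HSV)
m=cv2.inRange(h[280:335,160:206],(20,150,60),(35,255,255)).ravel()>0
Q=P[m]; Q=Q[(Q[:,2]>.042)&(Q[:,2]<.066)]
from scipy.optimize import least_squares
r=least_squares(lambda c:np.hypot(Q[:,0]-c[0],Q[:,1]-c[1])-.011,[.512,.305],loss="soft_l1",f_scale=.001); print("cyl",len(Q),r.x)
# peg from side
ys,xs=np.mgrid[165:195,225:265]; P=np.array([deproj("side",x,y,depth=D[y,x]) for y,x in zip(ys.ravel(),xs.ravel())])
m=(cv2.inRange(h[165:195,225:265],(0,180,40),(6,255,255))|cv2.inRange(h[165:195,225:265],(174,180,40),(180,255,255))).ravel()>0
Q=P[m]; Q=Q[(Q[:,2]>.08)&(Q[:,2]<.118)]
r=least_squares(lambda c:np.hypot(Q[:,0]-c[0],Q[:,1]-c[1])-.009,[.51,-.012],loss="soft_l1",f_scale=.001); print("pegcyl",len(Q),r.x)
```

```text
hole [ 0.5753 -0.0252  0.0715] [ 0.575  -0.025   0.0715]
peg [ 0.5088 -0.0146  0.1225] [ 0.508  -0.0151  0.1225]
pegnet [ 0.5119 -0.0107  0.1   ] [ 0.5083 -0.0151  0.1   ]Traceback (most recent call last):
  File "<stdin>", line 9, in <module>
  File "h.py", line 4, in deproj
    m=ctrl.camera_model(cam); H=384; f=H/2/np.tan(np.radians(m["fov_y"])/2)
ValueError: time passes only in moves, steps and waits
```

```bash
cat > fix.py <<'E'
s=open("h.py").read()
s=s.replace("def deproj(",'''import functools
@functools.lru_cache(None)
def _cm(cam): return ctrl.camera_model(cam)
def deproj(''',1).replace("m=ctrl.camera_model(cam)","m=_cm(cam)")
open("h.py","w").write(s)
E
python3 fix.py
python3 - <<'E'
from h import *
from scipy.optimize import least_squares
def cloud(c,D,v0,v1,u0,u1):
    ys,xs=np.mgrid[v0:v1,u0:u1]; return np.array([deproj(c,x,y,depth=D[y,x]) for y,x in zip(ys.ravel(),xs.ravel())])
d=np.load("top0.npy"); P=cloud("top",d,165,220,75,135)
for lo,hi in((.034,.048),(.062,.082)):
    Q=P[(P[:,2]>lo)&(P[:,2]<hi)]; print(len(Q),Q.mean(0).round(4),Q.min(0).round(4),Q.max(0).round(4), cv2.minAreaRect((Q[:,:2]*1000).astype(np.float32)))
D=np.load("side4.npy"); P=cloud("side",D,280,335,160,206)
for lo,hi in((.037,.043),(.068,.078),):
    Q=P[(P[:,2]>lo)&(P[:,2]<hi)]; print(len(Q),Q.mean(0).round(4), cv2.minAreaRect((Q[:,:2]*1000).astype(np.float32)))
im=cv2.imread("pics/side4.png");h=cv2.cvtColor(im,cv2.COLOR_BGR2HSV)
m=cv2.inRange(h[280:335,160:206],(20,150,60),(35,255,255)).ravel()>0
Q=P[m]; Q=Q[(Q[:,2]>.042)&(Q[:,2]<.066)]
r=least_squares(lambda c:np.hypot(Q[:,0]-c[0],Q[:,1]-c[1])-.011,[.512,.305],loss="soft_l1",f_scale=.001); print("cyl",len(Q),r.x)
P=cloud("side",D,165,195,225,265)
m=(cv2.inRange(h[165:195,225:265],(0,180,40),(6,255,255))|cv2.inRange(h[165:195,225:265],(174,180,40),(180,255,255))).ravel()>0
Q=P[m]; Q=Q[(Q[:,2]>.08)&(Q[:,2]<.118)]
r=least_squares(lambda c:np.hypot(Q[:,0]-c[0],Q[:,1]-c[1])-.009,[.51,-.012],loss="soft_l1",f_scale=.001); print("pegcyl",len(Q),r.x)
E
```

```text
567 [0.5114 0.3044 0.0392] [0.4772 0.27   0.0344] [0.5478 0.3406 0.0474] ((512.3473510742188, 305.9343566894531), (60.8888053894043, 61.06707000732422), 12.221521377563477)
75 [0.5117 0.305  0.0708] [0.5021 0.2949 0.0626] [0.5212 0.317  0.0758] ((512.136962890625, 305.5185852050781), (19.521209716796875, 20.6953125), 26.644826889038086)
657 [0.5101 0.3097 0.0403] ((512.87548828125, 305.2009582519531), (61.64818572998047, 63.232643127441406), 13.228021621704102)
97 [0.512  0.3061 0.0719] ((512.1371459960938, 305.68524169921875), (20.530040740966797, 21.024351119995117), 27.674087524414062)
cyl 87 [0.5132722  0.30437916]
pegcyl 61 [ 0.5094192  -0.01658462]
```

Run:
```python
from h import *
print(ctrl.servo_line([.5121,.3055,.0455],v=.1,threshold=6), ctrl.state()["tool_pos"])
ctrl.command_gripper(.015,20); s=ctrl.state(); print(s["time_s"],s["grip_width"],s["tool_pos"],s["ft_force"])
if .018<s["grip_width"]<.026:
    ctrl.servo_line([.5121,.3055,.19],v=.15)
    ctrl.goto([.5752,-.0251,.19],[-90,0,-100])
    ctrl.servo_line([.5752,-.0251,.13],v=.1)
    s=ctrl.state(); print(s["time_s"],s["grip_width"],s["tool_pos"],s["ft_force"])
    ctrl.dwell(.1)
    im,d=snap("side","side5");im,d=snap("top","top5")
    im=cv2.imread(f"pics/side5.png")[110:240,160:300]; cv2.imwrite(f"pics/s5z.png",cv2.resize(im,None,fx=4.5,fy=4.5,interpolation=cv2.INTER_CUBIC))
```

```text
False [0.51239337 0.30562538 0.04600705]
22.225 0.021419770913754896 [0.512188   0.30555079 0.04576604] [-0.57303533 -0.13137491  2.95414948]
25.3667 0.021954051606618452 [ 0.57548693 -0.02491846  0.13037157] [-0.23157183 -0.64591521 -0.5446297 ]
```

View pics/s5z.png

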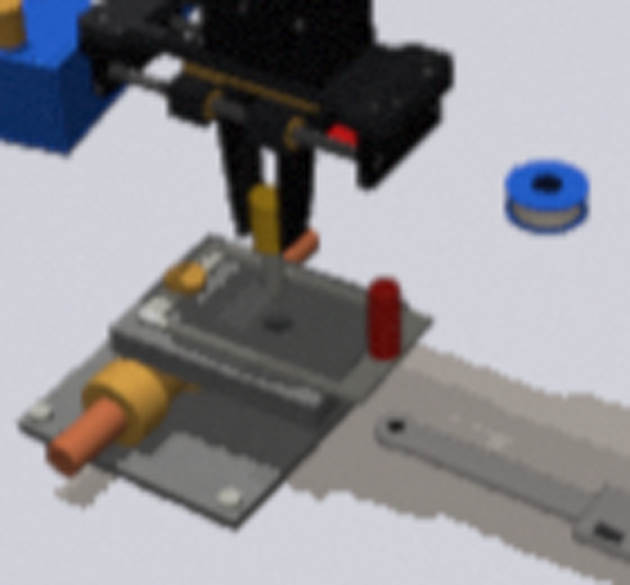

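Run:
```python
from h import *
f0=ft(8)
b=ctrl.servo_line([.5752,-.0251,.100],v=.03,threshold=4); s=ctrl.state(); print(b,s["time_s"],s["tool_pos"],(ft(6)-f0).round(2))
if not b:
    b=ctrl.servo_line([.5752,-.0251,.0795],v=.03,threshold=4); s=ctrl.state(); print(b,s["time_s"],s["tool_pos"],(ft(6)-f0).round(2),s["grip_width"])
snap("side","side6")
im=cv2.imread(f"pics/side6.png")[110:240,160:300]; cv2.imwrite(f"pics/s6z.png",cv2.resize(im,None,fx=4.5,fy=4.5,interpolation=cv2.INTER_CUBIC))
```

```text
False 26.85 [ 0.57531422 -0.02511627  0.10018661] [ 0.67 -0.15 -0.09]
False 27.7833 [ 0.57527278 -0.02509454  0.07956339] [ 0.59  0.22 -0.26] 0.02148506319200811
```

View pics/s6z.png

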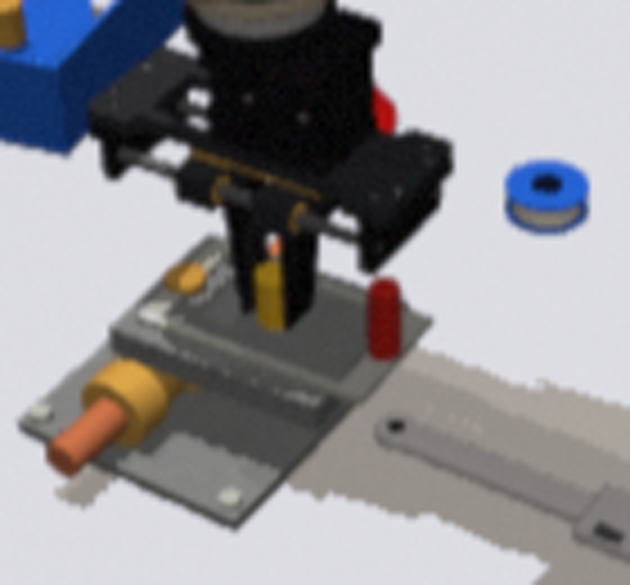

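Run:
```python
from h import *
b=ctrl.servo_line([.5752,-.0251,.0775],v=.01,threshold=3); s=ctrl.state(); print(b,s["time_s"],s["tool_pos"])
ctrl.command_gripper(.040,20); ctrl.dwell(.2)
p=ctrl.state()["tool_pos"]; ctrl.servo_line([.5752,-.0251,.17],v=.1,threshold=6); print(ctrl.state()["tool_pos"],ctrl.state()["grip_width"])
ctrl.goto([.45,-.30,.25],[-90,0,-130]); print(ctrl.state()["time_s"])
for c in("top","side"):
    im,d=snap(c,c+"7"); np.save(c+"7.npy",d)
for c,(u0,v0,u1,v1) in {"top":(190,90,310,240),"side":(150,110,330,250)}.items():
    im=cv2.imread(f"pics/{c}7.png")[v0:v1,u0:u1]; cv2.imwrite(f"pics/{c}7z.png",cv2.resize(im,None,fx=4,fy=4,interpolation=cv2.INTER_CUBIC))
def cloud(c,D,v0,v1,u0,u1):
    ys,xs=np.mgrid[v0:v1,u0:u1]; return np.array([deproj(c,x,y,depth=D[y,x]) for y,x in zip(ys.ravel(),xs.ravel())])
for c in("top","side"):
    D=np.load(c+"7.npy"); P=cloud(c,D,90,240,190,310)
    r=np.hypot(P[:,0]-.5752,P[:,1]+.0251); Q=P[(r<.02)&(P[:,2]>.088)&(P[:,2]<.13)]
    T=Q[Q[:,2]>.098]; print(c,len(T),T.mean(0).round(4),np.percentile(T[:,2],[50,95]) if len(T) else 0)
```

```text
False 28.2833 [ 0.57516807 -0.02509381  0.07744149]
[ 0.5749115  -0.02507293  0.16940038] 0.03990155091661532
31.325
top 71 [ 0.5748 -0.0242  0.1026] [0.10272722 0.10533434]
side 53 [ 0.574  -0.0234  0.1026] [0.10316717 0.10533434]
```

View pics/top7z.png

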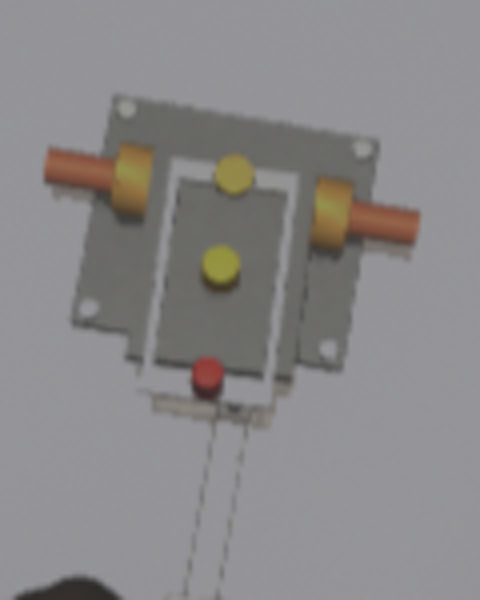

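View pics/side7z.png

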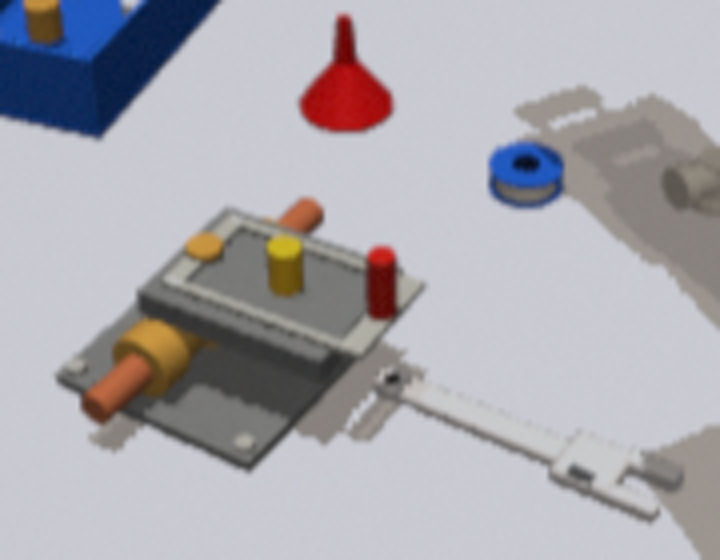

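```bash
python3 -c "
from bench import ctrl
ctrl.dwell(.2); print(ctrl.state()['time_s']); ctrl.finish_job()"
```

```text
31.625
the job is handed in; nothing more can be done
```

The pin is home in the lever at the middle of its free play, and I handed the job in at 31.6 s. The program gives no verdict.

- **Free play:** I gripped the red peg lightly. I swept left until it resisted with about 5.6 N, then right until it resisted with about 5.8 N. That is an estimated ±0.06 rad of fork deflection, inferred from wrist force because there is no fork reading.
- **Setting the lever:** I set the peg midway between those two points and let go. The swept span was about 0.70 rad, where 0.56 rad of play plus the fork give predicts 0.68. I put the 0.016 rad excess down to my estimate of the hinge position.
- **Pin:** I took it by its head and lowered it through the lever's hole and the drive arm. The wrist force changed by less than 1 N, and the pin was not stopped anywhere.
- **Last checks:** In both cameras the head sits upright on the cover, and depth puts its top at about 103 mm, against 103.5 mm expected for fully home. The gripper is open and clear. In the parts of the pictures I checked, the wrench, spool and funnel look unmoved. I did not measure the bystanders, and I did not recheck the nut, offcut or elbow.
- **Disagreements:**
  - The network's first hole position was about 3.5 pixels from the hole in the picture, so I used the picture and depth data instead.
  - While swinging the peg I saw up to 8 N of force along the lever from that same hinge error. It did not change the midpoint.

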